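# Unclamp, set down and weigh a decorated tile

### The arm

A 6-joint arm with a two-finger parallel gripper is mounted at the origin on the work surface. World frame = base frame: x ahead of the robot, y to its left, z up, the work surface at z = 0. Lengths are in mm, angles in degrees, forces in N, time in s.
With the tool pointing down it reaches from about 350 to 950 mm from the base axis. Payload 17.4 kg.
Tool frame: the origin (TCP) lies at the very end of the fingers, on their centre line; the grasp point (between the pads) lies behind it (arm.tcp_to_grasp is the z of the grasp point in the tool frame, in mm); z points along the fingers, y is the direction in which the jaws open and shut (so a half turn about z gives the same grasp; the last joint's range is limited). The gripper opens to 93 mm and grips with 3 to 60 N. Pads are 15 mm wide; open, the fingers measure 128 mm over their backs; the gripper's body (75 mm by 188 mm) begins 65 mm behind the grasp point.
Start: joints at [-73.213, 6.646, 82.598, -0, 90.757, -2.166], TCP at [219.231, -638.412, 178.846] pointing down, gripper open.
Joint ranges: [-162.19, 162.19], [-47.58, 125.68], [4.15, 143.07], [-65.23, 245.23], [0.69, 171.88], [-170.13, 170.13]. Speed limits (degrees/s): [108.29, 108.29, 127.2, 180, 180, 180].

### API

Orientations are given as [roll, pitch, yaw] about the fixed x, y, z axes, in that order (R = Rz(yaw) Ry(pitch) Rx(roll)).
In Python, from station import arm, viewer, spotter gives the robot as it stands.
- The arm moves only by the tool jog_arm, never from a script. Its argument "moves" is a list of rows, each an object with "slide": the shift along the tool's x, y, z in units of 40 mm (1.0 is 40 mm), a list of three; "rot": the turn, a rotation vector about the tool's x, y, z in units of 6 degrees (1.0 is 6 degrees), a list of three. A call has 1 to 10 rows; each row shifts and turns the commanded pose from where the row before left it, along the tool's axes as they then stand; what a row does not reach is not made up. A row lasts 1/12 s, in which the tool goes at most 41.7 mm and 7.16 degrees, less where a joint would pass 70% of its speed; a pose out of reach is approached as far as the arm can. A call is refused whole if a number of a shift passes 1 or a number of a turn 1, either way. A call with a gripper value outside its range is refused whole. "fingers" is the finger opening in mm, from 0 to 93, set as the call begins (left out, the last holds). The fingers move at their own pace and stop on an object; the grip force is fixed at half the most. Time passes only in rows, so rows that do not move let the fingers close. It gives the time, the measured TCP pose, the force and the opening at its end, in the units of the state.
- arm.sense(): the state, without advancing time (a new reading comes with each control period).
- viewer.snapshot(name): name is "scene" or "top" or "wrist"; returns the picture (420x560x3 uint8, red, green, blue); there is no depth.
- viewer.camera_model(name): a dict with "fx", "fy", "cx", "cy" (pixels), "rvec" (rotation vector, rad) and "tvec" (3), from world to camera coordinates, as OpenCV has them. Camera axes: x right, y down, z forward; pixel columns grow to the right and rows downward; lengths in mm; the calibration is good to about 2 mm. A picture is of the moment at which its call begins: read the wrist's pose just before it. camera_model takes no time and is no camera call; for the wrist camera it gives the pose at the moment of the call.
- arm.close_job(): hands the job in, once; it reports no verdict.
Trained networks look in the newest picture that a camera, given by its name, has taken for a name from the list of things; names that differ only in an ending like _2 or _b are one class to them, and where a whole thing is asked for, a point or a joint stands for the part that bears it (a point fixed in the world has none). Each returns a list of dicts, best first, with "conf" (0 to 1); they miss things now and then, are a little off and sometimes report something else, mostly with a low value. They report only what shows in the picture. A call takes as long as a camera call. They do not tell look-alikes from the thing itself.
- spotter.look_for(camera, target): "xy" ([column, row] in pixels, amid what is visible of it).
- spotter.pinpoint(camera, target): "xy" ([column, row] in pixels: a listed point, or the origin of a listed thing).
The state is a dict: "time": time; "joints": joint angles; "joint_velocities": joint speeds; "joint_torque": joint torques, N m; "tcp_pos": TCP position; "eef_rot": TCP orientation; "force": force on the tool from outside, world axes, zero at the start; "wrist_torque": the same for the moment, N m; "gripper_width": opening from 0.0 (shut) to 1.0 (fully open).
Only numpy, scipy, OpenCV 4.12 (cv2) and the standard library are available. Lean on these libraries where they do the work, as an engineer would, in place of code of your own. Each camera call takes 0.05 s, during which the arm holds its last target. There are 200 camera calls.

### The job

Slide the vise jaw fully open by its upright tab, lift the finished tile out and lay it gently, painted side up, in the middle of the weighing platform, lengthways along the platform. Then press the round key of the indicator firmly with the gripper until it has taken about 8 N, hold it for half a second and let go; do not press the square keys, do not ram the round one (well under 40 N), and leave the jaw open and the vase, bowl and brush where they are.

Things in the scene. Friction and masses are not known exactly. Their poses are not given: they have to be found in the camera images.
- indicator: Fixed grey weighing indicator, 180 mm wide, 205 high; origin on the table, x to its back, z up. Front foot: keypad panel sloped 35 degrees, facing -x and up, from x=-95, z=25 to x=-20, z=77 mm. Behind it an upright display face, over it a hood (z=160 to 205 mm) jutting out to x=-35 mm: no room at the keys for a gripper pointing straight down, so tilt the tool to the panel's normal.
- round_key: Round membrane key, 24 mm across, mid-panel. Origin at the centre of its face, 3 mm proud of the panel; z points out of the panel (35 degrees from vertical, towards the indicator's -x), y along the indicator's y. It gives only 1.5 mm, the spring rising from 1 N to 5.4 N, then is rigid; it registers when more than 6 N is held for 0.25 s.
- square_key_left: Square membrane key, 14 mm, on the same panel, 45 mm to the +y side of the round key. Origin at the centre of its face, axes as the round key. Not to be pressed.
- square_key_right: The same on the -y side, 45 mm from the round key. Not to be pressed.
- vise: Low steel and aluminium vise, fixed, 235 mm long along its x, 70 mm wide, base 20 mm high. Origin on the table under the middle of the clamped tile; the fixed jaw is at its +x end (inner face x=40 mm, top z=54 mm), the sliding jaw at -x. The tile rests on a pedestal 30 mm wide, 40 mm above the table.
- jaw (a joint): Opening of the sliding jaw in m: 0 closed (as at the start), 0.05 fully open; it slides towards the vise's -x, stiff (about 4 N) and stays where it is left. A 7 mm lip on it (top 71 mm above the table) laps 10 mm over the tile's end while closed.
- jaw_tab (a point): Grip point on the jaw's upright steel tab, 108 mm above the table. The tab is 12 mm thick along the vise's x, 34 mm wide along y, its top 14 mm above this point; below, it stands on the lip 37 mm under this point. Axes as the vise.
- tile_mid (a point): Centre of the white ceramic tile with blue decoration, loose: 79 mm long along its x, 45 mm wide along y, 22 mm thick, 0.17 kg nominal; z is its painted top. It starts lying in the vise, x along the vise's x, its top 8 mm above the fixed jaw and its long sides free.
- tile: The same tile, origin at the centre of its underside.
- platform: Flat weighing platform, fixed, steel top 160 mm along its x by 125 mm along its y, top face 34 mm above the table. Origin on the table under its centre, z up.
- vase: Bystander: blue ceramic vase, 88 mm across, 145 mm high, loose; origin at the centre of its foot.
- bowl: Bystander: white bowl, 100 mm across, 45 mm high, loose; origin at the centre of its foot.
- brush: Bystander: paint brush, 180 mm long, lying on the table, loose; x along it.
There are look-alikes about, which are no part of the job. Of the things like the vise, leave any that is orange; of the rest the smaller one is meant. Of the things shaped like the platform, the steel one is meant.

How it is judged (in metres and radians):
On the way, in this order (a step that is already met when the one before it is completed fails the run):
1. the vise jaw is slid open (more than 30 mm) with the tile still in the vise (value of joint jaw above 0.03 m and distance between tile_mid and vise below 0.07 m), for 0.1 s.
2. the tile lies flat on the middle of the platform, lengthways, let go and at rest (x of tile_mid in the frame of platform between -0.02 and 0.02 m and y of tile_mid in the frame of platform between -0.02 and 0.02 m and z of tile_mid in the frame of platform between 0.04 and 0.049 m and angle between tile_mid's own z axis and vertical below 0.12 rad and angle between the x axis of tile_mid and the x axis of platform, either way round below 0.25 rad and contact force between the fingers and tile below 0.05 N and linear speed of tile below 0.02 m/s), for 0.2 s.
3. the round key is pressed with more than 6 N for 0.25 s (contact force between the fingers and round_key above 6 N), for 0.25 s.
At the end, for the whole second after the job is handed in: The tile lies at rest, painted side up, on the platform, its centre within 20 mm of the platform's centre in both directions and its length within 14 degrees of the platform's x; the jaw is open by more than 30 mm; the round key, pressed after that with more than 6 N for 0.25 s, is let go (all of step 2 and value of joint jaw above 0.03 m and contact force between anything else and round_key below 0.5 N); the robot touches nothing.
It fails at once if a square key is pressed (more than 2 N) (contact force between anything else and square_key_left above 2 N or contact force between anything else and square_key_right above 2 N).
It fails at once if the round key is rammed (more than 40 N) (contact force between anything else and round_key above 40 N).
It fails at once if the round key is pressed while the tile is not on the platform (contact force between anything else and round_key above 4 N and not (x of tile_mid in the frame of platform between -0.02 and 0.02 m and y of tile_mid in the frame of platform between -0.02 and 0.02 m and z of tile_mid in the frame of platform between 0.04 and 0.049 m and angle between tile_mid's own z axis and vertical below 0.12 rad and angle between the x axis of tile_mid and the x axis of platform, either way round below 0.25 rad)).
It fails at once if the tile is dropped (falls freely from more than about 20 mm) (linear speed of tile above 0.6 m/s and contact force between anything else and tile below 0.02 N).
It fails at once if the vase, bowl or brush is moved more than 30 mm (distance of any of vase, bowl, brush from where it was at the start of the episode above 0.03 m).
It also fails if it takes over 67 s, if anything falls off the work surface, if the arm or the gripper's body presses on something with over 40 N, if the wrist force passes 120 N, or if a joint passes its speed limit or range.

## Working session

There is one attempt and no reset: what is moved stays moved. The work goes in short steps, Python scripts to look and compute and a tool call to move; the robot and the scene stay as the last step left them, time stands still between calls to the robot, and variables do not carry over. Pictures are saved under pics/ and viewed, about 8 in all and at most 12, crops included, and the job is handed in when it is done.

Besides the shell and the picture viewer there is one more tool, called after ">>>" by a JSON object that holds its "method" and its "body". jog_arm: Moves the arm, as the interface text tells. Its arguments: {"type":"object","properties":{"moves":{"type":"array","items":{"type":"object","properties":{"slide":{"type":"array","items":{"type":"number"}},"rot":{"type":"array","items":{"type":"number"}}}}},"fingers":{"type":"number"}},"required":["moves"]}

```bash
mkdir -p pics; ls; cat > h.py <<'E'
import numpy as np, cv2
from scipy.spatial.transform import Rotation as R
from station import arm, viewer, spotter
def ray(cam,xy,m=None):
    m=m or viewer.camera_model(cam)
    Rm=R.from_rotvec(np.ravel(m["rvec"])).as_matrix(); t=np.ravel(m["tvec"])
    d=Rm.T@np.array([(xy[0]-m["cx"])/m["fx"],(xy[1]-m["cy"])/m["fy"],1]); return -Rm.T@t,d
def atz(cam,xy,z,m=None):
    c,d=ray(cam,xy,m); return c+d*(z-c[2])/d[2]
def tri(rays):
    A=np.zeros((3,3));b=np.zeros(3)
    for c,d in rays:
        d=d/np.linalg.norm(d);P=np.eye(3)-np.outer(d,d);A+=P;b+=P@c
    return np.linalg.solve(A,b)
def proj(cam,p,m=None):
    m=m or viewer.camera_model(cam)
    return cv2.projectPoints(np.array(p,float).reshape(-1,1,3),np.ravel(m["rvec"]),np.ravel(m["tvec"]),np.array([[m["fx"],0,m["cx"]],[0,m["fy"],m["cy"]],[0,0,1.]]),None)[0].reshape(-1,2)
def save(img,name): cv2.imwrite("pics/"+name,cv2.cvtColor(img,cv2.COLOR_RGB2BGR))
E
python3 - <<'E'
from h import *
print(arm.tcp_to_grasp, arm.sense())
a=viewer.snapshot("scene");b=viewer.snapshot("top")
save(a,"scene0.png");save(b,"top0.png")
Z=dict(indicator=0,round_key=54,vise=0,jaw_tab=108,tile_mid=51,platform=0,vase=0,bowl=0,brush=5)
for cam in("scene","top"):
  m=viewer.camera_model(cam);print(cam,np.round(ray(cam,(280,210),m)[0]))
  for n,z in Z.items():
    for r in spotter.pinpoint(cam,n)[:3]:
      print(n,np.round(r["xy"]),round(r["conf"],2),np.round(atz(cam,r["xy"],z,m)))
E
```

```text
pics
-18.8 {'time': 0.0, 'joints': array([-7.32135286e+01,  6.67463028e+00,  8.26360209e+01,  8.58995632e-04,
        9.07577993e+01, -2.16571941e+00]), 'joint_velocities': array([-0.04302327, -0.00429114,  0.08180691, -0.03025412,  0.05410457,
        0.07448193]), 'joint_torque': array([-5.80889027e-04, -7.21263242e+01, -6.22600865e+01,  7.78187346e-02,
        2.39114708e-02, -1.28216761e-04]), 'tcp_pos': array([ 219.14760627, -638.15938205,  178.09628782]), 'eef_rot': array([-1.79931631e+02, -3.44505830e-03,  1.89521996e+01]), 'force': array([ 0.42279039,  0.51456503, -0.87591335]), 'wrist_torque': array([-0.00472691,  0.03931611,  0.01280448]), 'gripper_width': 0.9984531966523622}
scene [1162.  463. 1084.]
indicator [282. 213.] 0.63 [581. -17.   0.]
vise [232. 313.] 0.83 [884.  80.   0.]
vise [425. 378.] 0.65 [716. 517.   0.]
vise [390. 260.] 0.56 [513. 293.   0.]
jaw_tab [260. 274.] 0.82 [802. 103. 108.]
jaw_tab [419. 219.] 0.7 [431. 301. 108.]
jaw_tab [482. 333.] 0.65 [601. 556. 108.]
tile_mid [394. 250.] 0.9 [512. 293.  51.]
platform [170. 133.] 0.91 [ 577. -481.    0.]
platform [220. 163.] 0.78 [ 562. -274.    0.]
vase [335. 313.] 0.7 [723. 272.   0.]
bowl [187. 193.] 0.57 [ 705. -267.    0.]
brush [335. 180.] 0.67 [396.  26.   5.]
top [ 475.   10. 1774.]
indicator [282. 229.] 0.57 [575. -10.   0.]
round_key [285. 240.] 0.56 [536. -17.  54.]
vise [251. 140.] 0.86 [873.  84.   0.]
vise [118. 185.] 0.84 [733. 529.   0.]
jaw_tab [244. 155.] 0.8 [803. 105. 108.]
jaw_tab [273. 282.] 0.66 [406.  22. 108.]
jaw_tab [ 88. 214.] 0.57 [629. 587. 108.]
tile_mid [184. 254.] 0.65 [501. 302.  51.]
platform [426. 225.] 0.81 [ 574. -485.    0.]
platform [359. 229.] 0.76 [ 566. -264.    0.]
vase [194. 183.] 0.7 [734. 278.   0.]
bowl [359. 189.] 0.69 [ 701. -269.    0.]
brush [275. 280.] 0.85 [409.  16.   5.]
```

```bash
python3 - <<'E'
import cv2,numpy as np
a=cv2.imread("pics/scene0.png");cv2.imwrite("pics/s1.png",cv2.resize(a[100:420,120:545],None,fx=1.87,fy=1.87,interpolation=3))
b=cv2.imread("pics/top0.png");cv2.imwrite("pics/t1.png",cv2.resize(b[90:330,60:480],None,fx=1.9,fy=1.9,interpolation=3))
E
```

```text
(no output)
```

View pics/s1.png

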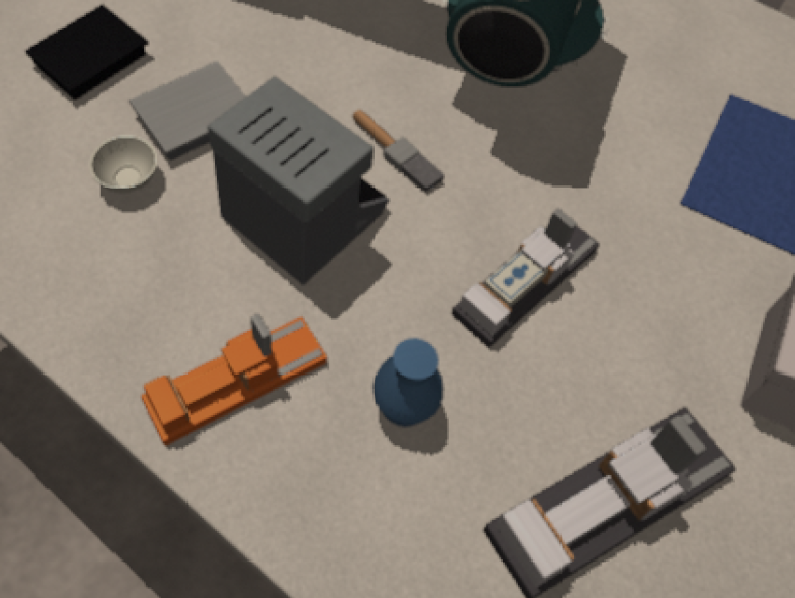

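View pics/t1.png

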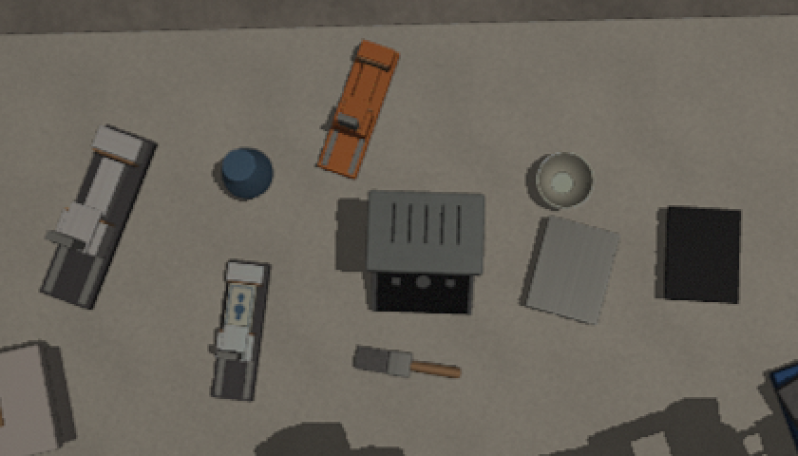

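Candidates, in t1.png pixels:
- **Vises:** orange at (358,108), large grey at (100,215), and small grey with the tile at (240,330). The small non-orange one is meant, and it also holds the tile.
- **Platforms:** steel at (570,270) and black at (700,255). The steel one is meant.

I'll move over the platform and then the vise, and confirm both with the wrist camera.

>>> {"method": "jog_arm", "body": {"moves": [{"slide": [0.7, -0.5, -0.45]}, {"slide": [0.7, -0.5, -0.45]}, {"slide": [0.7, -0.5, -0.45]}, {"slide": [0.7, -0.5, -0.45]}, {"slide": [0.7, -0.5, -0.45]}, {"slide": [0.7, -0.5, -0.45]}, {"slide": [0.7, -0.5, -0.45]}, {"slide": [0.7, -0.5, -0.45]}, {"slide": [0.7, -0.5, -0.45]}, {"slide": [0.7, -0.5, -0.45]}]}}

```text
validation failed for argument at $.mo...
```

>>> {"method": "jog_arm", "body": {"moves": [{"slide": [0.7, -0.5, -0.4]}, {"slide": [0.7, -0.5, -0.4]}, {"slide": [0.7, -0.5, -0.4]}, {"slide": [0, 0, 0]}, {"slide": [0, 0, 0]}]}}

```text
validation failed for argument at $.mo...
```

```bash
cat > look.py <<'E'
from h import *
import sys
s=arm.sense();print(s["time"],np.round(s["tcp_pos"],1),np.round(s["eef_rot"],2))
m=viewer.camera_model("wrist");print("cam",np.round(ray("wrist",(280,210),m)[0]),np.round(ray("wrist",(280,210),m)[1],2))
im=viewer.snapshot("wrist");save(im,sys.argv[1])
Z=dict(indicator=0,round_key=54,square_key_left=54,square_key_right=54,vise=0,jaw_tab=108,tile_mid=51,platform=0)
for n in sys.argv[2:]:
  for r in spotter.pinpoint("wrist",n)[:3]:
    print(n,np.round(r["xy"]),round(r["conf"],2),np.round(atz("wrist",r["xy"],Z[n],m),1))
E
python3 look.py w1.png platform
```

```text
1.0 [ 219.2 -638.4  178.9] [180.    -0.    18.95]
cam [ 298. -611.  385.] [-0.28 -0.09 -0.95]
```

>>> {"method": "jog_arm", "body": {"moves": [{"slide": [0.7, -0.5, -0.45], "rot": [0, 0, 0]}, {"slide": [0.7, -0.5, -0.45], "rot": [0, 0, 0]}, {"slide": [0.7, -0.5, -0.45], "rot": [0, 0, 0]}, {"slide": [0.7, -0.5, -0.45], "rot": [0, 0, 0]}, {"slide": [0.7, -0.5, -0.45], "rot": [0, 0, 0]}, {"slide": [0.7, -0.5, -0.45], "rot": [0, 0, 0]}, {"slide": [0.7, -0.5, -0.45], "rot": [0, 0, 0]}, {"slide": [0.7, -0.5, -0.45], "rot": [0, 0, 0]}, {"slide": [0.7, -0.5, -0.45], "rot": [0, 0, 0]}, {"slide": [0.7, -0.5, -0.45], "rot": [0, 0, 0]}]}}

```text
time: 1.93
tcp_pos: [419.6, -356.7, 360.0]
eef_rot: [180.0, -0.0, 18.9]
force: [-0.4, -0.7, -0.0]
gripper_width: 1.003
```

>>> {"method": "jog_arm", "body": {"moves": [{"slide": [1, -0.15, 0], "rot": [0, 0, 0]}, {"slide": [1, -0.15, 0], "rot": [0, 0, 0]}, {"slide": [1, -0.15, 0], "rot": [0, 0, 0]}, {"slide": [1, -0.15, 0], "rot": [0, 0, 0]}, {"slide": [1, -0.15, 0], "rot": [0, 0, 0]}, {"slide": [0, 0, 0], "rot": [0, 0, 0]}, {"slide": [0, 0, 0], "rot": [0, 0, 0]}]}}

```text
time: 2.52
tcp_pos: [599.8, -263.9, 357.7]
eef_rot: [-179.9, 0.1, 19.1]
force: [-0.6, -0.0, 0.4]
gripper_width: 1.002
```

```bash
python3 look.py w1.png platform
```

```text
2.5167 [ 599.8 -263.9  357.7] [-1.7993e+02  7.0000e-02  1.9100e+01]
cam [ 679. -236.  564.] [-0.28 -0.09 -0.95]
platform [276. 184.] 0.97 [ 557.5 -267.     0. ]
platform [388. 214.] 0.78 [ 571.5 -489.7    0. ]
```

View pics/w1.png

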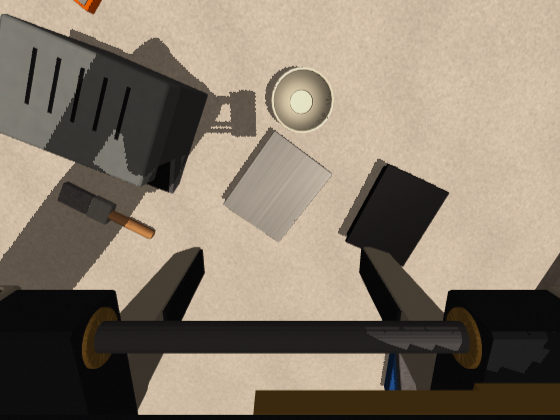

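The wrist view shows the steel platform with its top corners near (275,128), (332,173), (279,241) and (223,204). The black look-alike is at (396,212). I'll compute the pose from the corners at z=34.

```bash
python3 - <<'E'
from h import *
P=np.array([atz("wrist",p,34) for p in [(275,128),(332,173),(279,241),(223,204)]])
# refine: warp the picture to z=34 and fit rectangle by thresholding on low chroma
im=cv2.imread("pics/w1.png").astype(int)
msk=np.zeros(im.shape[:2],np.uint8)
chroma=im.max(2)-im.min(2); g=im.mean(2)
roi=np.zeros_like(msk);cv2.fillPoly(roi,[np.array([(275,118),(342,172),(280,251),(213,204)])],1)
msk=((chroma<22)&(g>95)&(roi>0)).astype(np.uint8)
msk=cv2.morphologyEx(msk,cv2.MORPH_OPEN,np.ones((5,5)))
c=max(cv2.findContours(msk,0,2)[0],key=cv2.contourArea)[:,0]
W=np.array([atz("wrist",p,34)[:2] for p in c],np.float32)
r=cv2.minAreaRect(W);print(r)
print(P.round(1),P.mean(0).round(1)); E=np.roll(P,-1,0)-P
print(np.linalg.norm(E,axis=1).round(), np.degrees(np.arctan2(E[:,1],E[:,0])).round(1))
E
```

```text
Traceback (most recent call last):
ValueError: max() iterable argument is empty
```

>>> {"method": "jog_arm", "body": {"moves": [{"slide": [-0.2, -0.95, -0.1], "rot": [0, 0, 0]}, {"slide": [-0.2, -0.95, -0.1], "rot": [0, 0, 0]}, {"slide": [-0.2, -0.95, -0.1], "rot": [0, 0, 0]}, {"slide": [-0.2, -0.95, -0.1], "rot": [0, 0, 0]}, {"slide": [-0.2, -0.95, 0], "rot": [0, 0, 0]}, {"slide": [-0.2, -0.95, 0], "rot": [0, 0, 0]}, {"slide": [-0.2, -0.95, 0], "rot": [0, 0, 0]}, {"slide": [-0.2, -0.95, 0], "rot": [0, 0, 0]}]}}

```text
time: 3.28
tcp_pos: [437.1, 1.9, 375.4]
eef_rot: [180.0, -0.1, 18.8]
force: [0.2, 0.4, 0.1]
gripper_width: 0.999
```

>>> {"method": "jog_arm", "body": {"moves": [{"slide": [0.36, -0.8, 0.1], "rot": [0, 0, 0]}, {"slide": [0.36, -0.8, 0.1], "rot": [0, 0, 0]}, {"slide": [0.36, -0.8, 0.1], "rot": [0, 0, 0]}, {"slide": [0.36, -0.8, 0.1], "rot": [0, 0, 0]}, {"slide": [0.36, -0.8, 0.1], "rot": [0, 0, 0]}, {"slide": [0.36, -0.8, 0.1], "rot": [0, 0, 0]}, {"slide": [0.36, -0.8, 0.1], "rot": [0, 0, 0]}, {"slide": [0.36, -0.8, 0.1], "rot": [0, 0, 0]}, {"slide": [0.36, -0.8, 0.1], "rot": [0, 0, 0]}, {"slide": [0.36, -0.8, 0.1], "rot": [0, 0, 0]}]}}

```text
time: 4.12
tcp_pos: [471.4, 351.5, 335.5]
eef_rot: [-180.0, -0.1, 18.9]
force: [2.1, -0.1, -0.0]
gripper_width: 1.005
```

>>> {"method": "jog_arm", "body": {"moves": [{"slide": [0, 0, 0], "rot": [0, 0, -1]}, {"slide": [0, 0, 0], "rot": [0, 0, -1]}, {"slide": [0, 0, 0], "rot": [0, 0, -1]}, {"slide": [0, 0, 0], "rot": [0, 0, -1]}, {"slide": [0, 0, 0], "rot": [0, 0, -1]}, {"slide": [0, 0, 0], "rot": [0, 0, -1]}, {"slide": [0, 0, 0], "rot": [0, 0, -1]}, {"slide": [0, 0, 0], "rot": [0, 0, -1]}, {"slide": [0, 0, 0], "rot": [0, 0, -1]}, {"slide": [0, 0, 0], "rot": [0, 0, -1]}]}}

```text
time: 4.95
tcp_pos: [471.7, 349.6, 335.6]
eef_rot: [179.9, -0.0, 79.1]
force: [-0.5, -0.7, 0.2]
gripper_width: 1.003
```

>>> {"method": "jog_arm", "body": {"moves": [{"slide": [0, 0, 0], "rot": [0, 0, -1]}, {"slide": [0, 0, 0], "rot": [0, 0, -1]}, {"slide": [0, 0, 0], "rot": [0, 0, 0]}, {"slide": [0, 0, 0], "rot": [0, 0, 0]}]}}

```text
time: 5.28
tcp_pos: [471.6, 350.1, 335.4]
eef_rot: [180.0, -0.0, 90.7]
force: [-0.2, -0.5, -0.5]
gripper_width: 0.999
```

```bash
python3 look.py w2.png vise jaw_tab tile_mid; cat >> h.py <<'E'
def pose(p,rpy):
    T=np.eye(4);T[:3,:3]=R.from_euler("xyz",rpy,degrees=True).as_matrix();T[:3,3]=p;return T
def wmodel(p,rpy):
    "wrist camera model for another TCP pose, from the present one"
    m=dict(viewer.camera_model("wrist"));s=arm.sense()
    C=np.eye(4);C[:3,:3]=R.from_rotvec(np.ravel(m["rvec"])).as_matrix();C[:3,3]=np.ravel(m["tvec"])
    C=C@pose(s["tcp_pos"],s["eef_rot"])@np.linalg.inv(pose(p,rpy))
    m["rvec"]=R.from_matrix(C[:3,:3]).as_rotvec();m["tvec"]=C[:3,3];return m
E
python3 - <<'E'
from h import *
m=wmodel([599.8,-263.9,357.7],[-179.93,.07,19.1])
P=np.array([atz("wrist",p,34,m) for p in [(275,128),(332,173),(279,241),(223,204)]])
print(P.round(1),P.mean(0).round(1)); E=np.roll(P,-1,0)-P
print(np.linalg.norm(E,axis=1).round(), np.degrees(np.arctan2(E[:,1],E[:,0])).round(1))
print(atz("wrist",(276,184),0,m))
E
```

```text
5.2833 [471.6 350.1 335.4] [ 1.7995e+02 -3.0000e-02  9.0690e+01]
cam [470. 434. 542.] [-0.   -0.3  -0.96]
vise [480. 303.] 0.89 [879.2  72.7   0. ]
vise [436.  58.] 0.76 [716.  521.9   0. ]
vise [296. 194.] 0.56 [499.2 295.6   0. ]
jaw_tab [252. 208.] 0.95 [428.5 302.6 108. ]
jaw_tab [314. 377.] 0.63 [533.8 -11.  108. ]
tile_mid [303. 206.] 0.56 [507.4 289.   51. ]
[[ 654.3 -233.    34. ]
 [ 615.  -350.8   34. ]
 [ 464.  -305.1   34. ]
 [ 499.1 -187.    34. ]] [ 558.1 -269.    34. ]
[124. 158. 123. 162.] [-108.5  163.2   73.4  -16.5]
[ 557.39389594 -266.93287128    0.        ]
```

View pics/w2.png

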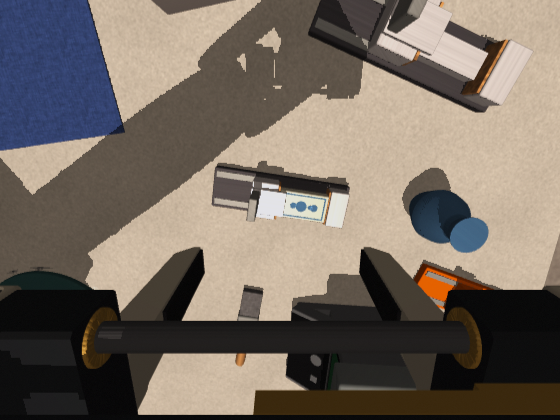

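The steel platform measures about 160 x 124, centre (558,-268), yaw about -16.6. The small vise is at (280,195) in the wrist picture, with tab (252,208) and tile (303,206). The large grey vise is at (420,45) and the orange one at (450,285). I'll enlarge the small one to confirm it and get its yaw.

```bash
python3 - <<'E'
import cv2
a=cv2.imread("pics/w2.png")[150:240,200:360];cv2.imwrite("pics/w2c.png",cv2.resize(a,None,fx=5,fy=5,interpolation=cv2.INTER_CUBIC))
E
```

```text
(no output)
```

View pics/w2c.png

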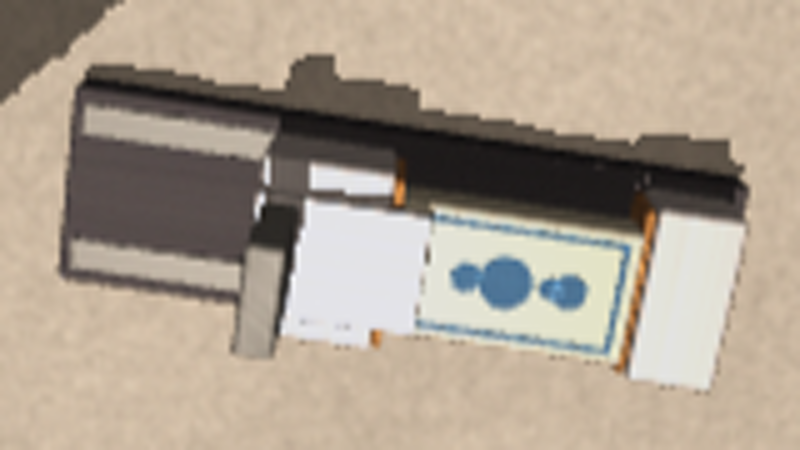

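This confirms the small grey vise with the tile. The tab top is at (252,210) and the tile's right edge runs (328,198)-(323,222).

```bash
python3 - <<'E'
from h import *
f=lambda c,z:atz("wrist",(200+c[0]/5,150+c[1]/5),z)[:2]
a,b,c=f((88,78),20),f((747,183),20),f((62,274),20)
print("base",a,b,c,np.linalg.norm(b-a),np.degrees(np.arctan2(*(b-a)[::-1])),np.linalg.norm(c-a))
t=np.array([f(p,122) for p in[(255,241),(286,245),(271,356),(234,353)]]);print("tab",t.round(1),t.mean(0))
e=np.array([f(p,62) for p in[(643,236),(617,361)]]);g=np.array([f(p,62) for p in[(434,206),(416,330)]]);print("tile",e.round(1),g.round(1))
y=np.degrees(np.arctan2(*(b-a)[::-1]));u=np.array([np.cos(np.radians(y)),np.sin(np.radians(y))])
print("tilec",e.mean(0)-39.5*u,"fixed jaw top", np.array([f(p,54) for p in[(655,210),(630,378)]]).mean(0)-40*u)
E
```

```text
base [362.98960084 350.14065864] [589.45398121 316.56554301] [350.42425579 280.68711484] 228.93973871263609 -8.43311777610352 70.58103600373009
tab [[428.8 321.2]
 [437.5 320.2]
 [432.8 286.9]
 [422.2 287.7]] [430.32787852 304.00110284]
tile [[547.8 308.2]
 [541.7 265.5]] [[480.3 317.3]
 [475.2 275.4]]
tilec [505.63212516 292.64782001] fixed jaw top [510.42779622 291.64475863]
```

>>> {"method": "jog_arm", "body": {"moves": [{"slide": [0, 0, 0], "rot": [0, 0, 0.76]}, {"slide": [0, 0, 0], "rot": [0, 0, 0.76]}, {"slide": [-0.26, -0.175, 0.88], "rot": [0, 0, 0]}, {"slide": [-0.26, -0.175, 0.88], "rot": [0, 0, 0]}, {"slide": [-0.26, -0.175, 0.88], "rot": [0, 0, 0]}, {"slide": [-0.26, -0.175, 0.88], "rot": [0, 0, 0]}, {"slide": [-0.26, -0.175, 0.88], "rot": [0, 0, 0]}, {"slide": [0, 0, 0.88], "rot": [0, 0, 0]}, {"slide": [0, 0, 0.88], "rot": [0, 0, 0]}, {"slide": [0, 0, 0], "rot": [0, 0, 0]}]}}

```text
time: 6.32
tcp_pos: [426.8, 302.8, 82.0]
eef_rot: [-179.6, 0.3, 81.7]
force: [-0.8, -0.5, -2.2]
gripper_width: 0.999
```

>>> {"method": "jog_arm", "body": {"moves": [{"slide": [0, 0, 0], "rot": [0, 0, 0]}, {"slide": [0, 0, 0], "rot": [0, 0, 0]}, {"slide": [0, 0, 0], "rot": [0, 0, 0]}, {"slide": [0, 0, 0], "rot": [0, 0, 0]}, {"slide": [0, 0, 0], "rot": [0, 0, 0]}, {"slide": [0, 0, 0], "rot": [0, 0, 0]}, {"slide": [0, 0, 0], "rot": [0, 0, 0]}, {"slide": [0, 0, 0], "rot": [0, 0, 0]}, {"slide": [0, 0, 0], "rot": [0, 0, 0]}, {"slide": [0, 0, 0], "rot": [0, 0, 0]}], "fingers": 8}}

```text
time: 7.15
tcp_pos: [429.4, 304.7, 88.4]
eef_rot: [-180.0, 0.0, 81.8]
force: [-0.2, -1.1, -0.1]
gripper_width: 0.335
```

>>> {"method": "jog_arm", "body": {"moves": [{"slide": [0, 0, 0], "rot": [0, 0, 0]}, {"slide": [0, 0, 0], "rot": [0, 0, 0]}, {"slide": [0, 0, 0], "rot": [0, 0, 0]}, {"slide": [0, 0, 0], "rot": [0, 0, 0]}, {"slide": [0, 0, 0], "rot": [0, 0, 0]}, {"slide": [0, 0, 0], "rot": [0, 0, 0]}]}}

```text
time: 7.65
tcp_pos: [429.5, 304.7, 88.5]
eef_rot: [180.0, -0.0, 81.8]
force: [-0.5, 0.2, 0.2]
gripper_width: 0.088
```

Opening 8 mm is less than the 12 mm tab, so I need to check that the tab is between the fingers.

```bash
python3 look.py w3.png jaw_tab; python3 - <<'E'
from h import *
s=viewer.snapshot("scene");save(s,"s3.png")
print(spotter.pinpoint("scene","jaw_tab")[:3])
a=cv2.resize(cv2.imread("pics/w3.png"),(400,300));b=cv2.imread("pics/s3.png")[190:310,340:500]
cv2.imwrite("pics/c3.png",np.hstack([a,cv2.resize(b,(400,300),interpolation=2)]))
E
```

```text
7.65 [429.5 304.7  88.5] [180.    -0.    81.83]
cam [441. 388. 295.] [-0.05 -0.29 -0.95]
jaw_tab [282. 246.] 0.76 [429.7 305.7 108. ]
[{'xy': [255.5, 277.2], 'conf': 0.92}, {'xy': [480.3, 335.8], 'conf': 0.66}]
```

View pics/c3.png

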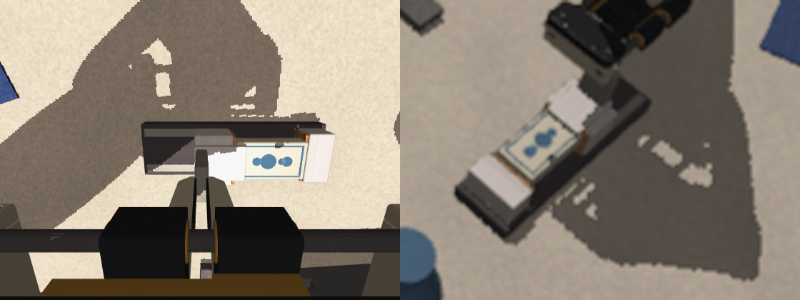

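The left half (wrist) shows the tab between the fingers, and the scene view agrees. I'll command a full close to be sure of the grip.

>>> {"method": "jog_arm", "body": {"moves": [{"slide": [0, 0, 0], "rot": [0, 0, 0]}, {"slide": [0, 0, 0], "rot": [0, 0, 0]}, {"slide": [0, 0, 0], "rot": [0, 0, 0]}, {"slide": [0, 0, 0], "rot": [0, 0, 0]}], "fingers": 0}}

```text
time: 8.18
tcp_pos: [429.5, 304.7, 88.5]
eef_rot: [180.0, -0.0, 81.8]
force: [0.1, 1.1, 0.3]
gripper_width: 0.005
```

```bash
python3 - <<'E'
from h import *
s=viewer.snapshot("wrist");save(s,"w4.png")
b=cv2.imread("pics/w4.png")[160:400,160:480]
cv2.imwrite("pics/c4.png",cv2.resize(b,(800,600),interpolation=2))
E
```

```text
(no output)
```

View pics/c4.png

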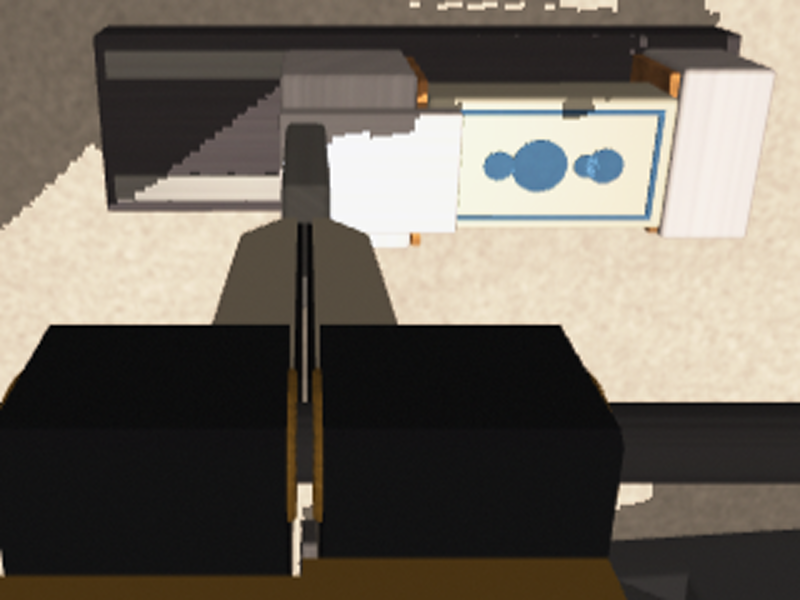

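```bash
python3 - <<'E'
from h import *
print(arm.sense()["tcp_pos"],arm.sense()["gripper_width"])
f=lambda c,z:atz("wrist",(160+c[0]/2.5,160+c[1]/2.5),z)[:2].round(1)
print("tab top far edge",f((290,164),122),f((327,164),122),"lip foot line",f((287,124),71),f((325,124),71), "near visible",f((283,217),122),f((330,217),122))
print("tcp px",(proj("wrist",[arm.sense()["tcp_pos"]])-160)*2.5, "tip edge ray at z88", f((305,222),88.5))
for n in("tile_mid","jaw_tab"):
  print(n,spotter.pinpoint("wrist",n)[:2])
s=viewer.snapshot("scene")
print(viewer.camera_model("wrist")["fx"])
print("scene tcp",proj("scene",[arm.sense()["tcp_pos"],[430,304,108],[430,304,122]]))
save(s,"s4.png");b=cv2.imread("pics/s4.png")[170:270,360:490];cv2.imwrite("pics/c5.png",cv2.resize(b,(780,600),interpolation=2))
E
```

```text
[429.48177031 304.66558668  88.47946562] 0.005449004822236907
tab top far edge [428.9 325.4] [437.6 324.1] lip foot line [426.2 319.9] [437.7 318.2] near visible [425.1 312. ] [436.5 310.4]
tcp px [[304.75332156 190.36283884]] tip edge ray at z88 [428.1 294.8]
tile_mid []
jaw_tab [{'xy': [372.5, 220.7], 'conf': 0.63}]
308.023093691701
scene tcp [[419.01587844 223.41366626]
 [420.57797048 219.05591206]
 [421.9809391  215.86669976]]
```

View pics/c5.png

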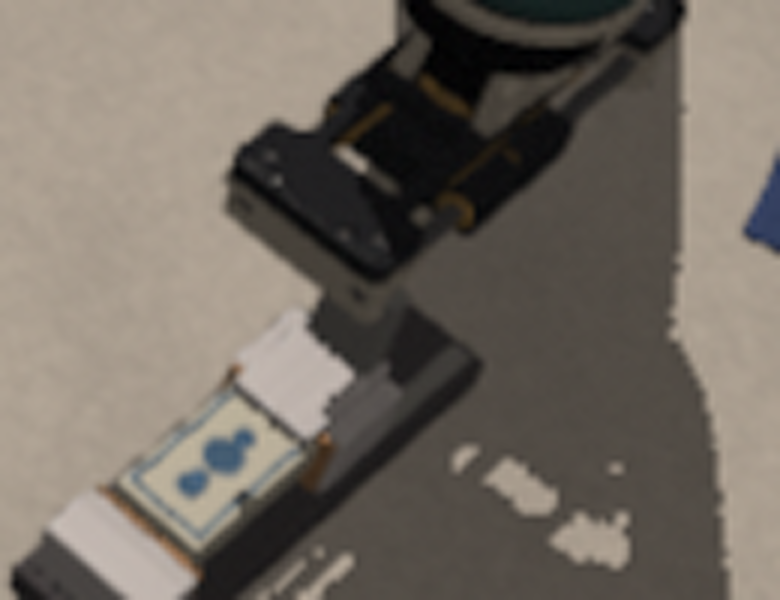

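The opening reading says empty, yet the pose and pictures put the fingers at the tab. A short pull along the vise's -x (tool -y) will tell from the force.

>>> {"method": "jog_arm", "body": {"moves": [{"slide": [0, -0.1, 0], "rot": [0, 0, 0]}, {"slide": [0, -0.1, 0], "rot": [0, 0, 0]}, {"slide": [0, -0.1, 0], "rot": [0, 0, 0]}, {"slide": [0, -0.1, 0], "rot": [0, 0, 0]}]}}

```text
time: 8.72
tcp_pos: [413.1, 307.0, 88.4]
eef_rot: [180.0, -0.0, 81.8]
force: [-1.7, 0.6, 0.3]
gripper_width: 0.006
```

```bash
python3 - <<'E'
from h import *
s=arm.sense();print({k:np.round(s[k],2) for k in("time","tcp_pos","force","wrist_torque","gripper_width")})
im=viewer.snapshot("wrist");save(im,"w5.png");print([ (n,spotter.pinpoint("wrist",n)[:2]) for n in("jaw_tab","tile_mid")])
a=cv2.imread("pics/w4.png")[160:300,180:460];b=cv2.imread("pics/w5.png")[160:300,180:460]
cv2.imwrite("pics/c6.png",np.vstack([cv2.resize(x,(600,300),interpolation=2) for x in(a,b)]))
E
```

```text
{'time': np.float64(8.72), 'tcp_pos': array([413.11, 307.02,  88.45]), 'force': array([-1.65,  0.61,  0.32]), 'wrist_torque': array([-0.05, -0.08,  0.01]), 'gripper_width': np.float64(0.01)}
[('jaw_tab', [{'xy': [308.0, 250.7], 'conf': 0.96}]), ('tile_mid', [{'xy': [394.5, 222.6], 'conf': 0.76}])]
```

View pics/c6.png

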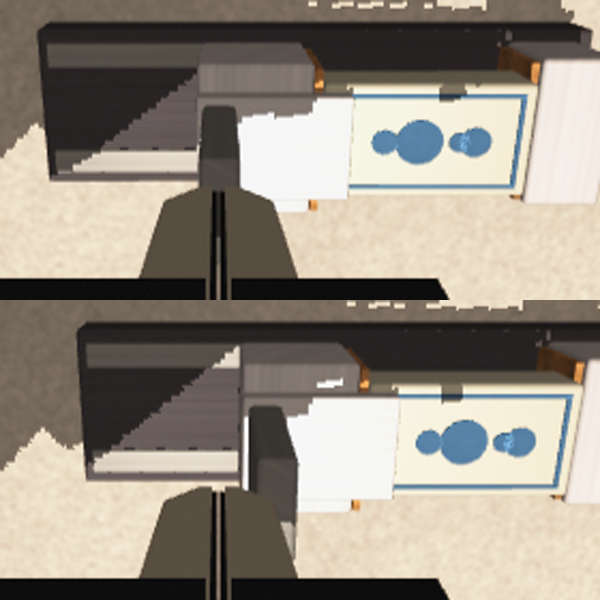

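The jaw did not move. The geometry explains why: in w1 the finger ends are 157 px apart for 93 mm, so they lie about 182 mm deep. The reported TCP would be 222 mm deep. The real fingertips are therefore about 34 mm above the reported TCP, and they closed just over the tab. I'll open, go back and descend further, watching the force.

>>> {"method": "jog_arm", "body": {"moves": [{"slide": [0, 0, -0.25], "rot": [0, 0, 0]}, {"slide": [0, 0.2, 0], "rot": [0, 0, 0]}, {"slide": [0, 0.2, 0], "rot": [0, 0, 0]}, {"slide": [0, 0, 0], "rot": [0, 0, 0]}, {"slide": [0, 0, 0], "rot": [0, 0, 0]}, {"slide": [0, 0, 0], "rot": [0, 0, 0]}, {"slide": [0, 0, 0], "rot": [0, 0, 0]}, {"slide": [0, 0, 0], "rot": [0, 0, 0]}, {"slide": [0, 0, 0], "rot": [0, 0, 0]}, {"slide": [0, 0, 0], "rot": [0, 0, 0]}], "fingers": 60}}

```text
time: 9.7
tcp_pos: [429.4, 304.7, 98.5]
eef_rot: [180.0, -0.0, 81.8]
force: [0.6, 0.2, -0.1]
gripper_width: 0.635
```

>>> {"method": "jog_arm", "body": {"moves": [{"slide": [0, 0, 0.25], "rot": [0, 0, 0]}, {"slide": [0, 0, 0.25], "rot": [0, 0, 0]}, {"slide": [0, 0, 0.25], "rot": [0, 0, 0]}, {"slide": [0, 0, 0.25], "rot": [0, 0, 0]}, {"slide": [0, 0, 0], "rot": [0, 0, 0]}]}}

```text
time: 10.12
tcp_pos: [428.4, 304.0, 55.5]
eef_rot: [-179.8, 0.1, 81.8]
force: [-0.6, -0.6, -0.4]
gripper_width: 0.646
```

>>> {"method": "jog_arm", "body": {"moves": [{"slide": [0, 0, 0], "rot": [0, 0, 0]}, {"slide": [0, 0, 0], "rot": [0, 0, 0]}, {"slide": [0, 0, 0], "rot": [0, 0, 0]}, {"slide": [0, 0, 0], "rot": [0, 0, 0]}, {"slide": [0, 0, 0], "rot": [0, 0, 0]}, {"slide": [0, 0, 0], "rot": [0, 0, 0]}, {"slide": [0, 0, 0], "rot": [0, 0, 0]}, {"slide": [0, 0, 0], "rot": [0, 0, 0]}, {"slide": [0, 0, 0], "rot": [0, 0, 0]}, {"slide": [0, 0, 0], "rot": [0, 0, 0]}], "fingers": 0}}

```text
time: 10.95
tcp_pos: [429.5, 304.7, 58.5]
eef_rot: [180.0, -0.0, 81.8]
force: [-1.0, -0.8, 1.2]
gripper_width: 0.129
```

>>> {"method": "jog_arm", "body": {"moves": [{"slide": [0, 0, 0], "rot": [0, 0, 0]}, {"slide": [0, 0, 0], "rot": [0, 0, 0]}]}}

```text
time: 11.12
tcp_pos: [429.5, 304.7, 58.5]
eef_rot: [180.0, -0.0, 81.8]
force: [1.0, 0.2, 0.8]
gripper_width: 0.126
```

The opening is 12 mm, so the tab is gripped. That confirms the tips are about 34 mm short of the reported TCP. Now I slide the jaw open by 48 mm.

>>> {"method": "jog_arm", "body": {"moves": [{"slide": [0, -0.12, 0], "rot": [0, 0, 0]}, {"slide": [0, -0.12, 0], "rot": [0, 0, 0]}, {"slide": [0, -0.12, 0], "rot": [0, 0, 0]}, {"slide": [0, -0.12, 0], "rot": [0, 0, 0]}, {"slide": [0, -0.12, 0], "rot": [0, 0, 0]}, {"slide": [0, -0.12, 0], "rot": [0, 0, 0]}, {"slide": [0, -0.12, 0], "rot": [0, 0, 0]}, {"slide": [0, -0.12, 0], "rot": [0, 0, 0]}, {"slide": [0, -0.12, 0], "rot": [0, 0, 0]}, {"slide": [0, -0.12, 0], "rot": [0, 0, 0]}]}}

```text
time: 11.95
tcp_pos: [381.5, 311.6, 58.6]
eef_rot: [180.0, -0.0, 81.8]
force: [5.2, -0.5, 0.9]
gripper_width: 0.122
```

>>> {"method": "jog_arm", "body": {"moves": [{"slide": [0, 0, 0], "rot": [0, 0, 0]}, {"slide": [0, 0, 0], "rot": [0, 0, 0]}, {"slide": [0, 0, 0], "rot": [0, 0, 0]}]}}

```text
time: 12.2
tcp_pos: [381.4, 311.6, 58.5]
eef_rot: [-179.9, 0.0, 81.8]
force: [-3.2, -0.5, 6.3]
gripper_width: 0.126
```

>>> {"method": "jog_arm", "body": {"moves": [{"slide": [0, 0, 0], "rot": [0, 0, 0]}, {"slide": [0, 0, 0], "rot": [0, 0, 0]}, {"slide": [0, 0, 0], "rot": [0, 0, 0]}, {"slide": [0, 0, 0], "rot": [0, 0, 0]}, {"slide": [0, 0, -0.4], "rot": [0, 0, 0]}, {"slide": [0, 0, -0.9], "rot": [0, 0, 0]}, {"slide": [0, 0, -0.9], "rot": [0, 0, 0]}, {"slide": [0, 0, -0.9], "rot": [0, 0, 0]}, {"slide": [0, 0, -0.9], "rot": [0, 0, 0]}, {"slide": [0, 0, -0.9], "rot": [0, 0, 0]}], "fingers": 93}}

```text
time: 13.03
tcp_pos: [381.7, 311.3, 256.2]
eef_rot: [180.0, -0.0, 81.8]
force: [0.1, 0.3, 0.2]
gripper_width: 0.797
```

>>> {"method": "jog_arm", "body": {"moves": [{"slide": [0, 0.9, 0], "rot": [0, 0, 0]}, {"slide": [0, 0.9, 0], "rot": [0, 0, 0]}, {"slide": [0, 0.9, 0], "rot": [0, 0, 0]}, {"slide": [0, 0.9, 0], "rot": [0, 0, 0]}, {"slide": [0, 0.9, 0], "rot": [0, 0, 1]}, {"slide": [0, 0, 0], "rot": [0, 0, 1]}, {"slide": [0, 0, 0], "rot": [0, 0, 1]}, {"slide": [0, 0, 0], "rot": [0, 0, 1]}, {"slide": [0, 0, 0], "rot": [0, 0, 1]}, {"slide": [0, 0, 0], "rot": [0, 0, 1]}]}}

```text
time: 13.87
tcp_pos: [560.2, 285.8, 254.0]
eef_rot: [-180.0, 0.0, 45.5]
force: [0.1, -0.5, 0.1]
gripper_width: 0.999
```

>>> {"method": "jog_arm", "body": {"moves": [{"slide": [0, 0, 0], "rot": [0, 0, 1]}, {"slide": [0, 0, 0], "rot": [0, 0, 1]}, {"slide": [0, 0, 0], "rot": [0, 0, 1]}, {"slide": [0, 0, 0], "rot": [0, 0, 1]}, {"slide": [0, 0, 0], "rot": [0, 0, 1]}, {"slide": [0, 0, 0], "rot": [0, 0, 1]}, {"slide": [0, 0, 0], "rot": [0, 0, 1]}, {"slide": [0, 0, 0], "rot": [0, 0, 1]}, {"slide": [0, 0, 0], "rot": [0, 0, 1]}, {"slide": [0, 0, 0], "rot": [0, 0, 0]}]}}

```text
time: 14.7
tcp_pos: [560.1, 285.9, 254.2]
eef_rot: [180.0, 0.0, -8.5]
force: [1.1, -0.4, -0.7]
gripper_width: 1.001
```

```bash
python3 look.py w6.png jaw_tab tile_mid vise
```

```text
14.7 [560.1 285.9 254.2] [ 1.7999e+02  2.0000e-02 -8.4700e+00]
cam [642. 274. 461.] [-0.29  0.05 -0.95]
jaw_tab [ 18. 176.] 0.93 [619.7 586.4 108. ]
jaw_tab [284. 320.] 0.57 [379.7 310.7 108. ]
tile_mid [280. 216.] 0.84 [508.4 296.   51. ]
vise [99. 86.] 0.7 [717.7 518.9   0. ]
```

View pics/w6.png

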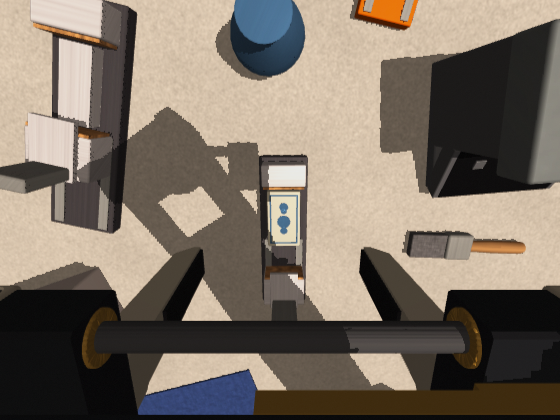

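The jaw is open and the whole tile shows, with corners about (270,193), (298,193), (299,243) and (270,244). Next is the tile centre at z=62.

```bash
python3 - <<'E'
from h import *
im=cv2.imread("pics/w6.png")
hsv=cv2.cvtColor(im,cv2.COLOR_BGR2HSV);print(im[200,275],im[215,283],im[180,285])
b=im.astype(int);m=((b[...,2]-b[...,0]>15)&(b[...,1]>190)|((b[...,0]-b[...,2])>30)).astype(np.uint8)
r=np.zeros_like(m);r[191:248,264:304]=1;m*=r
m=cv2.morphologyEx(m,cv2.MORPH_CLOSE,np.ones((7,7)))
c=max(cv2.findContours(m,0,2)[0],key=cv2.contourArea)[:,0];print(c.min(0),c.max(0))
W=np.array([atz("wrist",p,62)[:2] for p in c],np.float32);print(cv2.minAreaRect(W))
P=np.array([atz("wrist",p,62)[:2] for p in [(270,193),(298,193),(299,243),(270,244)]]);print(P.round(1),P.mean(0))
E
```

```text
[188 220 232] [181 202 213] [216 226 234]
[268 192] [299 245]
((506.2790222167969, 291.41986083984375), (42.62380599975586, 77.2590103149414), 82.91097259521484)
[[545.4 304. ]
 [540.2 267.1]
 [468.3 274.7]
 [472.5 315.2]] [506.59605305 290.23147298]
```

>>> {"method": "jog_arm", "body": {"moves": [{"slide": [-0.45, 0.02, 0.8], "rot": [0, 0, 0]}, {"slide": [-0.45, 0.02, 0.8], "rot": [0, 0, 0]}, {"slide": [-0.45, 0.02, 0.8], "rot": [0, 0, 0]}, {"slide": [0, 0, 0.8], "rot": [0, 0, 0]}, {"slide": [0, 0, 0.8], "rot": [0, 0, 0]}, {"slide": [0, 0, 0.8], "rot": [0, 0, 0]}, {"slide": [0, 0, 0.5], "rot": [0, 0, 0]}, {"slide": [0, 0, 0.4], "rot": [0, 0, 0]}, {"slide": [0, 0, 0.2], "rot": [0, 0, 0]}, {"slide": [0, 0, 0.1], "rot": [0, 0, 0]}]}}

```text
time: 15.73
tcp_pos: [505.9, 291.0, 13.3]
eef_rot: [180.0, 0.1, -8.1]
force: [-0.5, 0.5, 0.4]
gripper_width: 0.999
```

>>> {"method": "jog_arm", "body": {"moves": [{"slide": [0, 0, 0.1], "rot": [0, 0, 0]}, {"slide": [0, 0, 0.1], "rot": [0, 0, 0]}, {"slide": [0, 0, 0], "rot": [0, 0, 0]}]}}

```text
time: 15.98
tcp_pos: [506.5, 291.3, 6.6]
eef_rot: [-180.0, -0.0, -8.1]
force: [-0.3, 0.2, -0.6]
gripper_width: 1.003
```

>>> {"method": "jog_arm", "body": {"moves": [{"slide": [0, 0, 0.1], "rot": [0, 0, 0]}, {"slide": [0, 0, 0.05], "rot": [0, 0, 0]}, {"slide": [0, 0, 0], "rot": [0, 0, 0]}, {"slide": [0, 0, 0], "rot": [0, 0, 0]}, {"slide": [0, 0, 0], "rot": [0, 0, 0]}, {"slide": [0, 0, 0], "rot": [0, 0, 0]}, {"slide": [0, 0, 0], "rot": [0, 0, 0]}, {"slide": [0, 0, 0], "rot": [0, 0, 0]}, {"slide": [0, 0, 0], "rot": [0, 0, 0]}, {"slide": [0, 0, 0], "rot": [0, 0, 0]}], "fingers": 30}}

```text
time: 16.82
tcp_pos: [506.4, 291.2, 0.5]
eef_rot: [-180.0, -0.0, -8.2]
force: [-0.6, -0.1, 1.4]
gripper_width: 0.484
```

>>> {"method": "jog_arm", "body": {"moves": [{"slide": [0, 0, 0], "rot": [0, 0, 0]}, {"slide": [0, 0, 0], "rot": [0, 0, 0]}]}}

```text
time: 16.98
tcp_pos: [506.4, 291.2, 0.6]
eef_rot: [-180.0, -0.0, -8.2]
force: [-0.4, -0.9, 1.8]
gripper_width: 0.483
```

Opening is 44.9 mm, so the tile is gripped. I'll lift it and carry it over to the platform.

>>> {"method": "jog_arm", "body": {"moves": [{"slide": [0, 0, -0.15], "rot": [0, 0, 0]}, {"slide": [0, 0, -0.3], "rot": [0, 0, 0]}, {"slide": [0, 0, -0.6], "rot": [0, 0, 0]}, {"slide": [0, 0, -0.8], "rot": [0, 0, 0]}, {"slide": [0, 0, -0.8], "rot": [0, 0, 0]}, {"slide": [0, 0, -0.8], "rot": [0, 0, 0]}, {"slide": [0, 0, -0.8], "rot": [0, 0, 0]}, {"slide": [0, 0, -0.8], "rot": [0, 0, 0]}, {"slide": [0, 0, -0.8], "rot": [0, 0, 0]}, {"slide": [0, 0, -0.6], "rot": [0, 0, 0]}]}}

```text
time: 17.82
tcp_pos: [506.2, 291.2, 262.6]
eef_rot: [-179.9, -0.1, -8.2]
force: [0.4, -0.4, -1.6]
gripper_width: 0.48
```

>>> {"method": "jog_arm", "body": {"moves": [{"slide": [0.11, 0.45, 0], "rot": [0, 0, 0]}, {"slide": [0.2, 0.8, 0], "rot": [0, 0, 0]}, {"slide": [0.2, 0.8, 0], "rot": [0, 0, 0]}, {"slide": [0.2, 0.8, 0], "rot": [0, 0, 0]}, {"slide": [0.2, 0.8, 0], "rot": [0, 0, 0]}, {"slide": [0.2, 0.8, 0], "rot": [0, 0, 0]}, {"slide": [0.2, 0.8, 0], "rot": [0, 0, 0]}, {"slide": [0.2, 0.8, 0], "rot": [0, 0, 0]}, {"slide": [0.2, 0.8, 0], "rot": [0, 0, 0]}, {"slide": [0.2, 0.8, 0], "rot": [0, 0, 0]}]}}

```text
time: 18.65
tcp_pos: [538.1, -24.1, 259.7]
eef_rot: [-180.0, -0.1, -8.2]
force: [0.6, 0.1, -1.9]
gripper_width: 0.485
```

>>> {"method": "jog_arm", "body": {"moves": [{"slide": [0.2, 0.8, 0], "rot": [0, 0, 0]}, {"slide": [0.2, 0.8, 0], "rot": [0, 0, 0]}, {"slide": [0.2, 0.8, 0], "rot": [0, 0, 0]}, {"slide": [0.2, 0.8, 0], "rot": [0, 0, 0]}, {"slide": [0.2, 0.8, 0], "rot": [0, 0, 0]}, {"slide": [0.2, 0.8, 0], "rot": [0, 0, 0]}, {"slide": [0.2, 0.8, 0], "rot": [0, 0, 0]}, {"slide": [0.1, 0.4, 0], "rot": [0, 0, 0.7]}, {"slide": [0, 0, 0], "rot": [0, 0, 0.7]}, {"slide": [0, 0, 0], "rot": [0, 0, 0]}]}}

```text
time: 19.48
tcp_pos: [563.4, -269.6, 259.0]
eef_rot: [-180.0, 0.0, -16.9]
force: [0.3, 0.8, -2.0]
gripper_width: 0.48
```

>>> {"method": "jog_arm", "body": {"moves": [{"slide": [-0.13, 0, 0.8], "rot": [0, 0, 0]}, {"slide": [0, 0, 0.8], "rot": [0, 0, 0]}, {"slide": [0, 0, 0.8], "rot": [0, 0, 0]}, {"slide": [0, 0, 0.8], "rot": [0, 0, 0]}, {"slide": [0, 0, 0.8], "rot": [0, 0, 0]}, {"slide": [0, 0, 0.8], "rot": [0, 0, 0]}, {"slide": [0, 0, 0.8], "rot": [0, 0, 0]}, {"slide": [0, 0, 0.4], "rot": [0, 0, 0]}, {"slide": [0, 0, 0.2], "rot": [0, 0, 0]}, {"slide": [0, 0, 0], "rot": [0, 0, 0]}]}}

```text
time: 20.32
tcp_pos: [558.3, -266.3, 9.5]
eef_rot: [-180.0, 0.1, -16.4]
force: [-0.1, -0.4, -1.9]
gripper_width: 0.482
```

>>> {"method": "jog_arm", "body": {"moves": [{"slide": [0, 0, 0.1], "rot": [0, 0, 0]}, {"slide": [0, 0, 0.05], "rot": [0, 0, 0]}, {"slide": [0, 0, 0.05], "rot": [0, 0, 0]}, {"slide": [0, 0, 0], "rot": [0, 0, 0]}, {"slide": [0, 0, 0], "rot": [0, 0, 0]}]}}

```text
time: 20.73
tcp_pos: [559.0, -267.2, 3.0]
eef_rot: [180.0, -0.0, -16.6]
force: [0.0, -1.2, -1.5]
gripper_width: 0.484
```

>>> {"method": "jog_arm", "body": {"moves": [{"slide": [0, 0, 0.05], "rot": [0, 0, 0]}, {"slide": [0, 0, 0.05], "rot": [0, 0, 0]}, {"slide": [0, 0, 0.05], "rot": [0, 0, 0]}, {"slide": [0, 0, 0], "rot": [0, 0, 0]}, {"slide": [0, 0, 0], "rot": [0, 0, 0]}]}}

```text
time: 21.15
tcp_pos: [558.7, -267.1, -3.8]
eef_rot: [-180.0, 0.0, -16.6]
force: [-0.3, 0.6, -2.7]
gripper_width: 0.479
```

>>> {"method": "jog_arm", "body": {"moves": [{"slide": [0, 0, 0.02], "rot": [0, 0, 0]}, {"slide": [0, 0, 0.02], "rot": [0, 0, 0]}, {"slide": [0, 0, 0], "rot": [0, 0, 0]}]}}

```text
time: 21.4
tcp_pos: [558.7, -267.1, -5.3]
eef_rot: [180.0, 0.0, -16.6]
force: [-0.2, -1.0, -1.4]
gripper_width: 0.482
```

>>> {"method": "jog_arm", "body": {"moves": [{"slide": [0, 0, 0.02], "rot": [0, 0, 0]}, {"slide": [0, 0, 0.02], "rot": [0, 0, 0]}, {"slide": [0, 0, 0], "rot": [0, 0, 0]}]}}

```text
time: 21.65
tcp_pos: [558.9, -267.2, -5.5]
eef_rot: [180.0, -0.0, -16.6]
force: [-7.0, 3.0, 12.0]
gripper_width: 0.481
```

The tile is on the platform (12 N upward). I'll release it and retreat to look.

>>> {"method": "jog_arm", "body": {"moves": [{"slide": [0, 0, -0.02], "rot": [0, 0, 0]}, {"slide": [0, 0, 0], "rot": [0, 0, 0]}, {"slide": [0, 0, 0], "rot": [0, 0, 0]}, {"slide": [0, 0, 0], "rot": [0, 0, 0]}, {"slide": [0, 0, 0], "rot": [0, 0, 0]}, {"slide": [0, 0, 0], "rot": [0, 0, 0]}, {"slide": [0, 0, 0], "rot": [0, 0, 0]}, {"slide": [0, 0, -0.5], "rot": [0, 0, 0]}, {"slide": [0, 0, -0.9], "rot": [0, 0, 0]}, {"slide": [0, 0, -0.9], "rot": [0, 0, 0]}], "fingers": 93}}

```text
time: 22.48
tcp_pos: [557.9, -266.6, 85.7]
eef_rot: [-180.0, 0.2, -16.6]
force: [-0.2, -0.4, 0.4]
gripper_width: 0.994
```

>>> {"method": "jog_arm", "body": {"moves": [{"slide": [0.2, 0, -0.9], "rot": [0, 0, 0]}, {"slide": [0.2, 0, -0.9], "rot": [0, 0, 0]}, {"slide": [0.2, 0, -0.9], "rot": [0, 0, 0]}, {"slide": [0.2, 0, -0.9], "rot": [0, 0, 0]}, {"slide": [0.2, 0, -0.9], "rot": [0, 0, 0]}, {"slide": [0.2, 0, -0.9], "rot": [0, 0, 0]}, {"slide": [0, 0, -0.5], "rot": [0, 0, 0]}, {"slide": [0, 0, 0], "rot": [0, 0, 0]}, {"slide": [0, 0, 0], "rot": [0, 0, 0]}]}}

```text
time: 23.23
tcp_pos: [605.2, -280.9, 322.4]
eef_rot: [180.0, -0.1, -16.6]
force: [-0.3, -0.2, -0.1]
gripper_width: 1.0
```

```bash
python3 look.py w7.png platform tile_mid round_key indicator; python3 - <<'E'
from h import *
for n,z in(("tile_mid",45),("round_key",54),("square_key_left",54),("square_key_right",54)):
  for c in("top","scene"):
    if n=="tile_mid": viewer.snapshot(c)
    for r in spotter.pinpoint(c,n)[:2]: print(c,n,np.round(r["xy"],1),round(r["conf"],2),atz(c,r["xy"],z).round(1))
E
```

```text
23.2333 [ 605.2 -280.9  322.4] [ 1.800e+02 -6.000e-02 -1.656e+01]
cam [ 685. -304.  529.] [-0.28  0.09 -0.96]
platform [284. 194.] 0.78 [ 556.  -269.5    0. ]
platform [404. 146.] 0.78 [ 576.5 -488.6    0. ]
tile_mid [285. 198.] 0.57 [ 560.9 -272.5   51. ]
indicator [142. 216.] 0.78 [589.8 -12.2   0. ]
top tile_mid [356.4 227.5] 0.61 [ 570. -248.   45.]
scene tile_mid [222.7 154.6] 0.59 [ 560.2 -260.6   45. ]
scene tile_mid [221.6 155.2] 0.35 [ 563.9 -261.4   45. ]
top round_key [285.5 237.9] 0.36 [542.2 -20.2  54. ]
scene round_key [432.2 208.5] 0.26 [339.8 301.2  54. ]
top square_key_left [281.2 228. ] 0.23 [574.   -7.4  54. ]
top square_key_right [296.9 241.8] 0.48 [528.9 -56.1  54. ]
scene square_key_right [334.3 318.7] 0.54 [757.3 287.3  54. ]
```

View pics/w7.png

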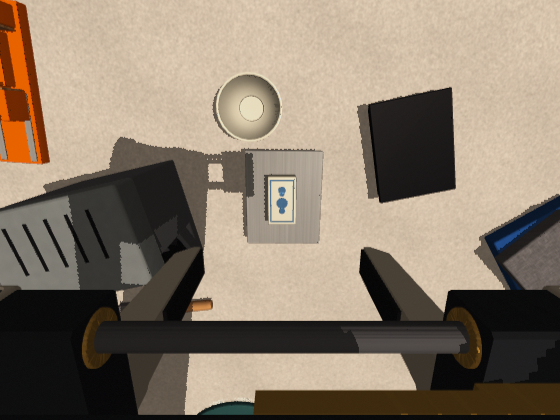

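The tile lies centred and lengthways on the steel platform: platform centre about (283,197), tile centre about (282,200), painted side up. Next I go in front of the indicator, fingers shut and tool tilted to the panel normal.

>>> {"method": "jog_arm", "body": {"moves": [{"slide": [-0.61, -0.68, 0.06], "rot": [0, 0, 0]}, {"slide": [-0.61, -0.68, 0.06], "rot": [0, 0, 0]}, {"slide": [-0.61, -0.68, 0.06], "rot": [0, 0, 0]}, {"slide": [-0.61, -0.68, 0.06], "rot": [0, 0, 0]}, {"slide": [-0.61, -0.68, 0.06], "rot": [0, 0, 0]}, {"slide": [-0.61, -0.68, 0.06], "rot": [0, 0, 0]}, {"slide": [-0.61, -0.68, 0.06], "rot": [0, 0, 0]}, {"slide": [-0.61, -0.68, 0.06], "rot": [0, 0, 0]}, {"slide": [0, 0, 0], "rot": [0, 0, -0.8]}, {"slide": [0, 0, 0], "rot": [0, 0, -0.8]}], "fingers": 0}}

```text
time: 24.82
tcp_pos: [479.1, -15.0, 303.5]
eef_rot: [-180.0, -0.1, -6.6]
force: [0.4, 0.1, 0.6]
gripper_width: 0.336
```

>>> {"method": "jog_arm", "body": {"moves": [{"slide": [0, 0, 0], "rot": [0, 0, -0.9]}, {"slide": [0, 0, 0], "rot": [0, 0.97, 0]}, {"slide": [0, 0, 0], "rot": [0, 0.97, 0]}, {"slide": [0, 0, 0], "rot": [0, 0.97, 0]}, {"slide": [0, 0, 0], "rot": [0, 0.97, 0]}, {"slide": [0, 0, 0], "rot": [0, 0.97, 0]}, {"slide": [0, 0, 0], "rot": [0, 0.98, 0]}, {"slide": [0, 0, 0], "rot": [0, 0, 0]}, {"slide": [0, 0, 0], "rot": [0, 0, 0]}]}}

```text
time: 25.57
tcp_pos: [478.8, -16.6, 303.4]
eef_rot: [180.0, -35.0, -1.6]
force: [0.4, -0.9, 0.0]
gripper_width: 0.005
```

```bash
python3 look.py w8.png round_key square_key_left square_key_right indicator; python3 - <<'E'
from h import *
s=arm.sense();print(R.from_euler("xyz",s["eef_rot"],degrees=True).as_matrix().round(3),np.round(s["joints"],1))
E
```

```text
25.5667 [478.8 -16.6 303.4] [179.98 -35.05  -1.57]
cam [429. -14. 520.] [ 0.31 -0.01 -0.95]
round_key [278. 231.] 0.49 [544.7 -13.3  54. ]
square_key_left [250. 231.] 0.61 [545.   30.9  54. ]
square_key_right [306. 231.] 0.46 [542.1 -56.   54. ]
indicator [278. 214.] 0.94 [587.9 -13.4   0. ]
[[ 0.82  -0.027  0.571]
 [-0.022 -1.    -0.015]
 [ 0.572 -0.    -0.821]] [ -7.4 -45.7 116.7   3.5  74.3  84.3]
```

```bash
python3 - <<'E'
import cv2
b=cv2.imread("pics/w8.png")[170:270,210:343];cv2.imwrite("pics/c8.png",cv2.resize(b,(798,600),interpolation=2))
E
```

```text
(no output)
```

View pics/c8.png

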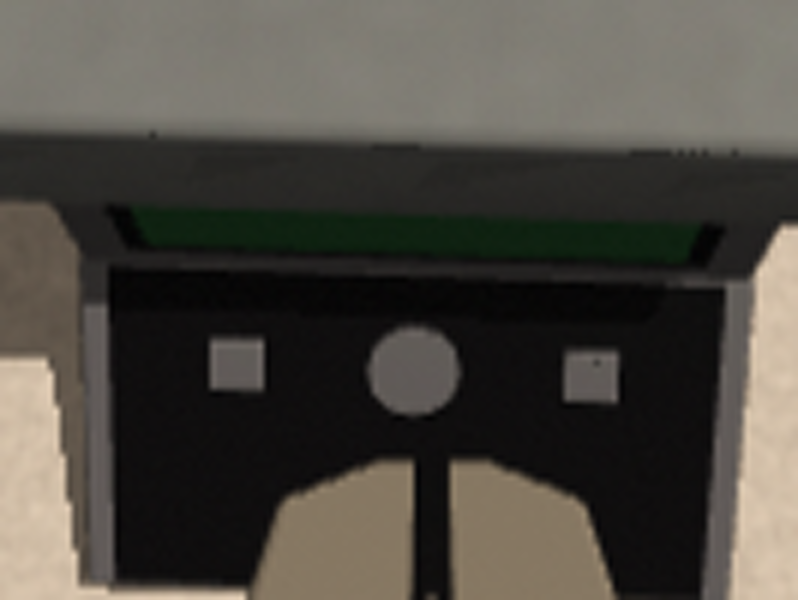

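The last view shows the round key at (279,232) with squares at (249.5,231) and (309,233). The panel's foot edge is at row 267 and its upper edge at row 215. I'll cross-check x from all of these.

```bash
python3 - <<'E'
from h import *
m=viewer.camera_model("wrist")
q=lambda c:(210+c[0]/6,170+c[1]/6)
for n,c,z,dx in[("key",(414,371),53.5,-59.2),("sqL",(237,364),53.5,-59.2),("sqR",(592,376),53.5,-59.2),("foot",(97,585),25,-95),("top",(97,262),77,-20),("topR",(740,280),77,-20),("hoodlow",(400,148),205,-35),("hoodbot",(400,203),160,-35)]:
    p=atz("wrist",q(c),z,m);print(n,p.round(1),"x0",round(p[0]-dx,1))
for c,r in(("top",(285.5,237.9)),("top",(285,240))): print(atz(c,r,53.5).round(1))
s=arm.sense();T=pose(s["tcp_pos"],s["eef_rot"])
# visible tip ends: corners at crop (383,460) and (492,460); +x pad face (7.5), find depth along tool z
Ci,d=ray("wrist",q((437,460)),m)
L=np.linalg.inv(T)
o=L[:3,:3]@Ci+L[:3,3];v=L[:3,:3]@d
for xf in(7.5,0,-7.5): print("tip on tool x",xf,(o+v*(xf-o[0])/v[0]).round(1))
# least squares key pose with spacing
from scipy.optimize import least_squares
obs=np.array([q((414,371)),q((237,364)),q((592,376))])
def f(a):
    u=np.array([-np.sin(a[3]),np.cos(a[3]),0]);P=[a[:3],a[:3]+45*u,a[:3]-45*u]
    return (proj("wrist",P,m)-obs).ravel()
r=least_squares(f,[540,-14,54,0]);print(r.x.round(2),np.degrees(r.x[3]))
E
```

```text
key [543.3 -14.2  53.5] x0 602.5
sqL [546.5  31.7  53.5] x0 605.7
sqR [540.7 -60.2  53.5] x0 599.9
foot [494.4  71.4  25. ] x0 589.4
top [567.9  64.4  77. ] x0 587.9
topR [558.7 -96.1  77. ] x0 578.7
hoodlow [548.4 -12.8 205. ] x0 583.4
hoodbot [553.1 -12.3 160. ] x0 588.1
[542.2 -20.3  53.5]
[535.6 -18.5  53.5]
tip on tool x 7.5 [  7.5   0.2 -36.2]
tip on tool x 0 [  0.    0.3 -19.4]
tip on tool x -7.5 [-7.5  0.4 -2.6]
[ 5.4107e+02 -1.4230e+01  6.3560e+01 -6.0000e-02] -3.61514454904784
```

The key, the squares' spacing and the panel plane (x0≈588) agree on the round key at about (541,-14,62.5), with indicator yaw about -3.5. The key sits a bit higher on the panel than its middle. I'll approach along the normal.

>>> {"method": "jog_arm", "body": {"moves": [{"slide": [0, 0, 0], "rot": [-0.18, 0, 0.26]}, {"slide": [-0.31, -0.02, 0.7], "rot": [0, 0, 0]}, {"slide": [-0.31, -0.02, 0.7], "rot": [0, 0, 0]}, {"slide": [-0.31, -0.02, 0.7], "rot": [0, 0, 0]}, {"slide": [-0.31, -0.02, 0.7], "rot": [0, 0, 0]}, {"slide": [-0.31, -0.02, 0.7], "rot": [0, 0, 0]}, {"slide": [-0.31, -0.02, 0.7], "rot": [0, 0, 0]}, {"slide": [-0.31, -0.02, 0.7], "rot": [0, 0, 0]}, {"slide": [0, 0, 0], "rot": [0, 0, 0]}, {"slide": [0, 0, 0], "rot": [0, 0, 0]}]}}

```text
time: 26.65
tcp_pos: [520.9, -13.4, 91.3]
eef_rot: [-180.0, -34.7, -3.5]
force: [-1.1, -0.0, 0.8]
gripper_width: 0.009
```

```bash
cat > st.py <<'E'
from h import *
s=arm.sense();M=R.from_euler("xyz",s["eef_rot"],degrees=True).as_matrix()
print(s["time"],s["tcp_pos"].round(2),s["eef_rot"].round(2),"F tool",(M.T@s["force"]).round(2))
k=M.T@(np.array([541.2,-14.2,62.4])-s["tcp_pos"]);print("key in tool",k.round(1),"gap tip35",round(k[2]+35,1))
E
python3 st.py; python3 look.py w9.png round_key square_key_left square_key_right
```

```text
26.65 [520.86 -13.36  91.32] [-179.98  -34.75   -3.46] F tool [-0.44  0.11 -1.29]
key in tool [ 0.2 -0.4 35.4] gap tip35 70.4
26.65 [520.9 -13.4  91.3] [-179.98  -34.75   -3.46]
cam [472. -10. 308.] [ 0.3  -0.01 -0.95]
round_key [283. 220.] 0.63 [543.2 -15.4  54. ]
square_key_left [228. 219.] 0.71 [546.7  31.2  54. ]
square_key_left [545. 197.] 0.26 [ 549.9 -246.5   54. ]
square_key_right [334. 218.] 0.62 [542.3 -59.2  54. ]
```

>>> {"method": "jog_arm", "body": {"moves": [{"slide": [0, 0, 0.4], "rot": [0, 0, 0]}, {"slide": [0, 0, 0.4], "rot": [0, 0, 0]}, {"slide": [0, 0, 0.3], "rot": [0, 0, 0]}, {"slide": [0, 0, 0.2], "rot": [0, 0, 0]}, {"slide": [0, 0, 0.1], "rot": [0, 0, 0]}, {"slide": [0, 0, 0], "rot": [0, 0, 0]}, {"slide": [0, 0, 0], "rot": [0, 0, 0]}, {"slide": [0, 0, 0], "rot": [0, 0, 0]}]}}

```text
time: 27.52
tcp_pos: [553.5, -15.4, 47.7]
eef_rot: [-180.0, -35.0, -3.5]
force: [0.4, -0.6, 1.3]
gripper_width: 0.004
```

```bash
python3 st.py
```

```text
27.5167 [553.5  -15.43  47.65] [-179.99  -35.05   -3.47] F tool [ 1.11  0.57 -0.87]
key in tool [ -1.6  -0.5 -19.2] gap tip35 15.8
```

>>> {"method": "jog_arm", "body": {"moves": [{"slide": [-0.03, 0, 0.05], "rot": [0, 0, 0]}, {"slide": [0, 0, 0.05], "rot": [0, 0, 0]}, {"slide": [0, 0, 0.05], "rot": [0, 0, 0]}, {"slide": [0, 0, 0.05], "rot": [0, 0, 0]}, {"slide": [0, 0, 0], "rot": [0, 0, 0]}, {"slide": [0, 0, 0], "rot": [0, 0, 0]}]}}

```text
time: 28.02
tcp_pos: [556.9, -15.6, 39.1]
eef_rot: [-180.0, -35.0, -3.5]
force: [-0.1, -0.6, 0.5]
gripper_width: 0.007
```

>>> {"method": "jog_arm", "body": {"moves": [{"slide": [0, 0, 0.02], "rot": [0, 0, 0]}, {"slide": [0, 0, 0.02], "rot": [0, 0, 0]}, {"slide": [0, 0, 0.02], "rot": [0, 0, 0]}, {"slide": [0, 0, 0], "rot": [0, 0, 0]}, {"slide": [0, 0, 0], "rot": [0, 0, 0]}]}}

```text
time: 28.43
tcp_pos: [558.3, -15.7, 37.4]
eef_rot: [-180.0, -35.0, -3.5]
force: [-0.4, -0.1, -0.3]
gripper_width: 0.005
```

```bash
python3 st.py
```

```text
28.4333 [558.27 -15.71  37.35] [-179.99  -34.97   -3.47] F tool [-0.52  0.11  0.03]
key in tool [  0.3  -0.5 -30.3] gap tip35 4.7
```

>>> {"method": "jog_arm", "body": {"moves": [{"slide": [0, 0, 0.02], "rot": [0, 0, 0]}, {"slide": [0, 0, 0.02], "rot": [0, 0, 0]}, {"slide": [0, 0, 0], "rot": [0, 0, 0]}, {"slide": [0, 0, 0], "rot": [0, 0, 0]}]}}

```text
time: 28.77
tcp_pos: [559.2, -15.8, 36.0]
eef_rot: [-180.0, -35.0, -3.5]
force: [-0.3, 0.1, 0.6]
gripper_width: 0.01
```

>>> {"method": "jog_arm", "body": {"moves": [{"slide": [0, 0, 0.02], "rot": [0, 0, 0]}, {"slide": [0, 0, 0], "rot": [0, 0, 0]}, {"slide": [0, 0, 0], "rot": [0, 0, 0]}]}}

```text
time: 29.02
tcp_pos: [559.6, -15.8, 35.4]
eef_rot: [-180.0, -35.0, -3.5]
force: [0.7, 0.2, -0.1]
gripper_width: 0.004
```

>>> {"method": "jog_arm", "body": {"moves": [{"slide": [0, 0, 0.02], "rot": [0, 0, 0]}, {"slide": [0, 0, 0], "rot": [0, 0, 0]}, {"slide": [0, 0, 0], "rot": [0, 0, 0]}]}}

```text
time: 29.27
tcp_pos: [560.1, -15.8, 34.7]
eef_rot: [-180.0, -35.0, -3.5]
force: [0.4, -0.3, -0.3]
gripper_width: 0.006
```

>>> {"method": "jog_arm", "body": {"moves": [{"slide": [0, 0, 0.02], "rot": [0, 0, 0]}, {"slide": [0, 0, 0], "rot": [0, 0, 0]}, {"slide": [0, 0, 0], "rot": [0, 0, 0]}]}}

```text
time: 29.52
tcp_pos: [560.5, -15.8, 34.0]
eef_rot: [-180.0, -35.0, -3.5]
force: [-0.0, -0.0, -0.1]
gripper_width: 0.005
```

>>> {"method": "jog_arm", "body": {"moves": [{"slide": [0, 0, 0.02], "rot": [0, 0, 0]}, {"slide": [0, 0, 0], "rot": [0, 0, 0]}, {"slide": [0, 0, 0], "rot": [0, 0, 0]}]}}

```text
time: 29.77
tcp_pos: [561.0, -15.9, 33.4]
eef_rot: [-180.0, -35.0, -3.5]
force: [-0.5, -0.5, -1.0]
gripper_width: 0.004
```

>>> {"method": "jog_arm", "body": {"moves": [{"slide": [0, 0, 0.02], "rot": [0, 0, 0]}, {"slide": [0, 0, 0], "rot": [0, 0, 0]}, {"slide": [0, 0, 0], "rot": [0, 0, 0]}]}}

```text
time: 30.02
tcp_pos: [561.4, -15.9, 32.7]
eef_rot: [-180.0, -35.0, -3.5]
force: [-0.3, 0.7, 0.7]
gripper_width: 0.006
```

>>> {"method": "jog_arm", "body": {"moves": [{"slide": [0, 0, 0.02], "rot": [0, 0, 0]}, {"slide": [0, 0, 0], "rot": [0, 0, 0]}, {"slide": [0, 0, 0], "rot": [0, 0, 0]}]}}

```text
time: 30.27
tcp_pos: [561.9, -15.9, 32.1]
eef_rot: [-180.0, -35.0, -3.5]
force: [0.1, 0.6, 0.1]
gripper_width: 0.002
```

```bash
python3 st.py
```

```text
30.2667 [561.94 -15.93  32.11] [-179.99  -34.97   -3.47] F tool [ 0.1  -0.56 -0.04]
key in tool [  0.3  -0.5 -36.7] gap tip35 -1.7
```

>>> {"method": "jog_arm", "body": {"moves": [{"slide": [0, 0, 0.02], "rot": [0, 0, 0]}, {"slide": [0, 0, 0], "rot": [0, 0, 0]}, {"slide": [0, 0, 0], "rot": [0, 0, 0]}]}}

```text
time: 30.52
tcp_pos: [562.4, -15.9, 31.5]
eef_rot: [-180.0, -35.0, -3.5]
force: [-0.5, 0.2, 0.9]
gripper_width: 0.006
```

>>> {"method": "jog_arm", "body": {"moves": [{"slide": [0, 0, 0.02], "rot": [0, 0, 0]}, {"slide": [0, 0, 0], "rot": [0, 0, 0]}, {"slide": [0, 0, 0], "rot": [0, 0, 0]}]}}

```text
time: 30.77
tcp_pos: [562.9, -16.0, 30.9]
eef_rot: [-180.0, -35.0, -3.5]
force: [-3.3, 0.3, 3.3]
gripper_width: 0.005
```

Contact at about 4.6 N. I continue in 0.4 mm steps.

>>> {"method": "jog_arm", "body": {"moves": [{"slide": [0, 0, 0.01], "rot": [0, 0, 0]}, {"slide": [0, 0, 0], "rot": [0, 0, 0]}, {"slide": [0, 0, 0], "rot": [0, 0, 0]}]}}

```text
time: 31.02
tcp_pos: [563.1, -16.0, 30.6]
eef_rot: [-180.0, -35.0, -3.5]
force: [-3.1, 0.7, 3.5]
gripper_width: 0.007
```

```bash
python3 st.py
```

```text
31.0167 [563.13 -16.    30.63] [-179.99  -34.99   -3.47] F tool [-0.57 -0.47 -4.72]
key in tool [  0.2  -0.5 -38.6] gap tip35 -3.6
```

>>> {"method": "jog_arm", "body": {"moves": [{"slide": [0, 0, 0.01], "rot": [0, 0, 0]}, {"slide": [0, 0, 0], "rot": [0, 0, 0]}, {"slide": [0, 0, 0], "rot": [0, 0, 0]}]}}

```text
time: 31.27
tcp_pos: [563.3, -16.0, 30.4]
eef_rot: [-180.0, -35.0, -3.5]
force: [-8.0, 0.6, 8.4]
gripper_width: 0.005
```

```bash
python3 st.py
```

```text
31.2667 [563.34 -16.    30.4 ] [-179.99  -34.98   -3.47] F tool [ -1.77  -0.08 -11.49]
key in tool [  0.2  -0.5 -38.9] gap tip35 -3.9
```

11.5 N on the key, safely between 6 and 40 N. I'll hold for 0.6 s, then check before letting go.

>>> {"method": "jog_arm", "body": {"moves": [{"slide": [0, 0, 0], "rot": [0, 0, 0]}, {"slide": [0, 0, 0], "rot": [0, 0, 0]}, {"slide": [0, 0, 0], "rot": [0, 0, 0]}, {"slide": [0, 0, 0], "rot": [0, 0, 0]}, {"slide": [0, 0, 0], "rot": [0, 0, 0]}, {"slide": [0, 0, 0], "rot": [0, 0, 0]}, {"slide": [0, 0, 0], "rot": [0, 0, 0]}]}}

```text
time: 31.85
tcp_pos: [563.3, -16.0, 30.4]
eef_rot: [-180.0, -35.0, -3.5]
force: [-8.0, 1.3, 6.9]
gripper_width: 0.006
```

```bash
python3 st.py
```

```text
31.85 [563.35 -16.02  30.41] [-179.99  -34.99   -3.47] F tool [ -2.62  -0.81 -10.27]
key in tool [  0.1  -0.5 -38.9] gap tip35 -3.9
```

Held at about 10–11 N for 0.6 s; the spring-then-rigid profile fits the key. I'll let go and back out along the normal.

>>> {"method": "jog_arm", "body": {"moves": [{"slide": [0, 0, -0.1], "rot": [0, 0, 0]}, {"slide": [0, 0, -0.4], "rot": [0, 0, 0]}, {"slide": [0, 0, -0.7], "rot": [0, 0, 0]}, {"slide": [0, 0, -0.8], "rot": [0, 0, 0]}, {"slide": [0, 0, -0.8], "rot": [0, 0, 0]}, {"slide": [0, 0, -0.5], "rot": [0, 0, 0]}, {"slide": [0, 0, 0], "rot": [0, 0, 0]}, {"slide": [0, 0, 0], "rot": [0, 0, 0]}, {"slide": [0, 0, 0], "rot": [0, 0, 0]}]}}

```text
time: 32.6
tcp_pos: [487.8, -11.5, 137.0]
eef_rot: [-180.0, -34.9, -3.5]
force: [0.3, -0.8, -0.0]
gripper_width: 0.005
```

```bash
python3 - <<'E'
from h import *
Z=dict(tile_mid=45,jaw_tab=108,vase=0,bowl=0,brush=5)
for c in("scene","top"):
  viewer.snapshot(c)
  for n,z in Z.items():
    print(c,n,[(np.round(r["xy"]).tolist(),round(r["conf"],2),atz(c,r["xy"],z).round()[:2].tolist()) for r in spotter.pinpoint(c,n)[:3]])
s=arm.sense();print(s["time"],s["tcp_pos"].round(1),s["force"].round(1))
E
```

```text
scene tile_mid [([223.0, 155.0], 0.94, [562.0, -258.0])]
scene jaw_tab [([257.0, 277.0], 0.7, [813.0, 102.0]), ([432.0, 207.0], 0.59, [378.0, 307.0]), ([482.0, 335.0], 0.57, [605.0, 558.0])]
scene vase [([336.0, 316.0], 0.89, [727.0, 277.0]), ([223.0, 153.0], 0.41, [529.0, -295.0]), ([431.0, 206.0], 0.19, [292.0, 287.0])]
scene bowl [([186.0, 194.0], 0.68, [710.0, -266.0])]
scene brush [([333.0, 184.0], 0.93, [410.0, 32.0])]
top tile_mid []
top jaw_tab [([242.0, 152.0], 0.67, [810.0, 109.0]), ([176.0, 293.0], 0.55, [382.0, 317.0])]
top vase [([191.0, 183.0], 0.76, [733.0, 286.0])]
top bowl [([358.0, 186.0], 0.78, [708.0, -267.0])]
top brush [([278.0, 283.0], 0.56, [400.0, 9.0]), ([361.0, 232.0], 0.48, [559.0, -269.0])]
33.2 [487.8 -11.4 138.3] [-0.4 -0.3  0.1]
```

```bash
python3 -c "
from station import arm
print(arm.close_job())"
```

```text
the job is handed in; nothing more can be done
None
```

The job is done and handed in at about 33 s of the 67 s allowed; no verdict was reported.

**What I did**
- **Vise jaw:** I gripped the tab at a 12 mm opening and slid the jaw about 48 mm. My last check saw the tab at x≈380, down from 430.
- **Tile:** I lifted it at a 45 mm opening and laid it painted side up on the steel platform. The contact force when it touched down was about 12 N. The wrist picture after release showed it centred to within a few mm and lengthways.
- **Round key:** I pressed it along the panel normal at 10–11.5 N on the wrist reading, rather than the 8 N asked. I held it for about 0.6 s, then backed out about 130 mm, and the force reading returned to about zero.

**What disagreed**
- **Fingertips:** They are really about 35–38 mm short of the reported tool point. My first grasp closed just above the tab, and I noticed because the fingers shut fully. I allowed for this offset from then on.
- **Key position:** The key sits higher on the panel (z≈62 mm) than "mid-panel" suggests (53.5 mm).
- **Last camera checks:** The final scene view put the tile about 10 mm off the platform centre in y. The closer wrist picture did not show this. The last top picture did not find the tile at all.
- **Vase, bowl and brush:** They read the same as at the start, within the 5–15 mm scatter of the detections.

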